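# Fit the plug-in card and snap the cover onto its housing

### The arm

A 6-joint arm with a two-finger parallel gripper is mounted at the origin on a cart in front of the work surface, level with it; the furniture and walls round the work are solid. World frame = base frame: x ahead of the robot, y to its left, z up, the work surface at z = 0. Lengths are in m, angles in rad, forces in N, time in s.
With the tool pointing down it reaches from about 0.25 to 0.85 m from the base axis. Payload 12.5 kg.
Tool frame: the origin (TCP) lies on the mounting face of the last link; the fingertips stand 186 mm ahead of it and the grasp point (between the pads) lies 167 mm ahead of it; z points along the fingers, y is the line along which they close (so a half turn about z gives the same grasp; the last joint's range is limited). The gripper opens to 93 mm and grips with 3 to 60 N. Pads are 15 mm wide; open, the fingers measure 128 mm over their backs; the gripper's body (75 mm by 188 mm) begins 65 mm behind the grasp point.
Start: joints at [1.035, 0.351, 1.652, -0, 1.139, -0.085], TCP at [0.24, 0.495, 0.405] pointing down, gripper open.
Joint ranges: [-2.75, 2.75], [-0.79, 2.1], [0.01, 2.65], [-1.57, 4.71], [0.07, 3.14], [-2.87, 2.87]. Speed limits (rad/s): [2.22, 2.22, 2.79, 3.14, 3.14, 3.14].

### API

Orientations are given as a unit quaternion [w, x, y, z].
In Python, from bench import monitor, imaging, robot, spot_in, outline_of, tip_of gives the robot as it stands.
- The arm moves only by the shell command python3 -m crank 'ROWS' [FORCE]. ROWS is JSON, a list of rows, each a list of 7 numbers: the opening, from 0 (shut) to 1 (fully open), then the shift along the tool's x, y, z in m, then the turn, a rotation vector about the tool's x, y, z in rad. A call has 1 to 20 rows; each row is the pose to reach, as a shift and turn from the pose commanded when the call began, along the tool's axes at that moment; what a row does not reach only later rows make up. A row lasts 1/8 s, in which the tool goes at most 62.5 mm and 10.7 degrees, less where a joint would pass 70% of its speed; a pose out of reach is approached as far as the arm can. A call with a gripper value outside its range is refused whole. The fingers move at their own pace and stop on an object; FORCE is the grip in N (left out, the last holds). Time passes only in rows, so rows that repeat a pose let the fingers close. It gives the time, the measured TCP pose, the force, the opening and the grip force at its end, in the units of the state.
- monitor.observe(): the state, without advancing time (a new reading comes with each control period).
- imaging.grab_frame(name): name is "side" or "top"; returns a dict with "image" (400x640x3 uint8, red, green, blue), "depth" (400x640 float32, m along the optical axis (not along the pixel's ray), 0 where there is no reading), "fx", "fy", "cx", "cy" (pixels), "cam_to_world" (4x4, takes a point from camera to world coordinates). Camera axes: x right, y down, z forward; pixel columns grow to the right and rows downward; lengths in m; the calibration is good to about 2 mm. A picture is of the moment at which its call begins.
- robot.sign_off(): hands the job in; it is judged then, once.
Trained networks look in a picture, given as the dict that the camera call returned (one of the last four; its "shot" number tells which), for a name from the list of things; names that differ only in an ending like _2 or _b are one class to them, and where a whole thing is asked for, a point or a joint stands for the part that bears it (a point fixed in the world has none). Each returns a list of dicts, best first, with "confidence" (0 to 1); they miss things now and then, are a little off and sometimes report something else, mostly with a low value. They report only what shows in the picture. A call takes as long as a camera call. They do not tell look-alikes from the thing itself.
- spot_in(picture, name): "rect" ([centre column, centre row, width, height] in pixels, round what is visible of it).
- outline_of(picture, name): "pixels" (400x640 bool, what is visible of it) and "rect" ([centre column, centre row, width, height] in pixels, round what is visible of it).
- tip_of(picture, name): "xy" ([column, row] in pixels: a listed point, or the origin of a listed thing).
The state is a dict: "t": time; "joints": joint angles; "qvel": joint speeds; "tau": joint torques, N m; "ee_pos": TCP position; "eef_rot": TCP orientation; "wrist_force": force on the tool from outside, world axes, zero at the start; "ft_torque": the same for the moment, N m; "finger_gap": finger opening in m; "finger_force": force on a finger pad.
Only numpy, scipy, OpenCV 4.12 (cv2) and the standard library are available. Lean on these libraries where they do the work, as an engineer would, in place of code of your own. Each camera call takes 0.05 s, during which the arm holds its last target. There are 200 camera calls.

### The job

Take the green plug-in card out of its blue stand and slide it down into the slot of the housing until it is fully home. Then put the white cover over it and press it down until both catches snap, and do not let up: finish with the robot still pressing the cover firmly down onto its rubber seal, so that a colleague can fit the screws. Leave the pipe tee, the valve fitting and the white carton where they are.

Things in the scene. Friction and masses are not known exactly. Their poses are not given: they have to be found in the camera images.
- housing: Housing base fixed to the bench, yaw varies. Origin: centre of its underside; x across the card slot, y along it, z up. Black flange 94 (x) x 154 (y) x 8 mm, on it a grey plinth 56 (x) x 116 (y) mm with outer edges rounded 4 mm, top 40 mm above the origin, with the card slot in its middle. The cover goes on from straight above, round the plinth, with 2 mm play each side.
- slot_mouth (a point): Centre of the card slot's mouth, 40 mm above the housing's origin. The slot is open at the top, 12 mm wide (housing's x), 94 mm long (y), mouth edges rounded 4 mm; its floor is 8 mm above the housing's origin (32 mm deep).
- catches (a point): Midpoint between the two sprung orange wedge catches (30 mm long, 5 mm out of the plinth's long sides x = -28 and +28 mm), 20.4 mm above the housing's origin. The cover's rim meets them with the cover's origin 22 mm above the housing's; pressing on takes up to about 8 N (at 20 mm); then, from 20 to 17 mm, they snap into the cover's windows, the force drops; at 14 mm the rim lands on the seal.
- seal: Black rubber seal, a 70 x 130 x 6 mm frame on the housing's flange round the plinth; origin at the centre of its underside, 8 mm above the housing's origin; its top, where the cover lands, is 14 mm above it. It yields about 1 mm for every 3 N, at most 5 mm; then it is hard.
- card: Green plug-in card: an upright slab 10 mm thick (x), 90 mm long (y), 78 mm tall (z), 0.12 kg (varies), lower edge black and half round. Origin: middle of its lower edge; z up. It starts upright in the stand, top edge 84 mm above the bench; home in the housing its origin is 8 mm above the housing's and its top edge at 86 mm. Either way round fits.
- card_top (a point): Middle of the card's top edge, 78 mm above the card's origin.
- card_stand: Blue card stand, fixed to the bench, on an aluminium foot 80 (x) x 120 (y) x 6 mm; blue block 34 (x) x 116 (y) mm up to 28 mm above its origin, with an upright slot 13 x 94 mm in the middle, floor at 6 mm, in which the card stands (22 mm deep). Origin: centre of its underside; y along the slot.
- cover: White snap cover, a hood open underneath, 66 (x) x 126 (y) x 88 mm; inside 60 x 120 x 84 mm; a bead round its lower rim, 68 x 128 mm outside; a window in each long wall for the catches; 0.15 kg (varies). Origin: centre of its lower rim; z up. It starts standing on the bench. Either way round fits.
- cover_rib (a point): Middle of the top of the blue grip rib on the cover's flat top, 118 mm above the cover's origin. The rib is 16 mm thick (cover's x), 64 mm long (y), 30 mm tall; the flat top round it is 88 mm above the cover's origin.
- tee: Bystander: white pipe tee with blue ends, 44 x 58 x 20 mm, loose on the bench; origin at the centre of its underside.
- valve: Bystander: black and brass pneumatic valve fitting, 56 x 84 x 44 mm, loose on the bench; origin at the centre of its underside.
- white_box: Bystander: small white carton, 76 x 95 x 35 mm, loose on the bench; origin at the centre of its underside.
Things that resemble listed ones, but are neither listed nor needed, are in the scene too. Of the things that look like the card, the larger one is meant.

How it is judged:
On the way, in this order (a step that is already met when the one before it is completed fails the run):
1. the card is fully home in the housing's slot (z of card in the frame of housing between 0.005 and 0.011 m and horizontal distance between card and housing below 0.006 m and angle between card's own z axis and vertical below 0.12 rad and angle between the x axis of card and the x axis of housing, either way round below 0.15 rad), for 0.2 s.
2. the cover is snapped onto the housing, level, past both catches (all of step 1 and z of cover in the frame of housing below 0.0155 m and horizontal distance between cover and housing below 0.006 m and angle between cover's own z axis and vertical below 0.06 rad and angle between the x axis of cover and the x axis of housing, either way round below 0.15 rad), for 0.2 s.
At the end, for the whole second after the job is handed in: Card in the slot within 3 mm of its floor, tilt under 0.12 rad; cover snapped on, its rim at most 1.5 mm above the free seal, within 6 mm of the housing's centre, tilt under 0.06 rad; through the last second the robot keeps pressing it: over 5 N between cover and seal (all of step 2 and contact force between cover and seal above 5 N and contact force between any of the fingers, the arm and cover above 3 N); the arm keeps its last pose, push and grip.
It fails at once if the pipe tee is pushed more than 3 cm away (distance of tee from where it was at the start of the episode above 0.03 m).
It fails at once if the valve fitting is pushed more than 3 cm away (distance of valve from where it was at the start of the episode above 0.03 m).
It fails at once if the white carton is pushed more than 3 cm away (distance of white_box from where it was at the start of the episode above 0.03 m).
It also fails if it takes over 62 s, if anything falls off the work surface, if the arm or the gripper's body presses on something with over 40 N, if the wrist force passes 120 N, or if a joint passes its speed limit or range.

## Working session

There is one attempt and no reset: what is moved stays moved. The work goes in short steps, Python scripts to look and compute and a shell command to move; the robot and the scene stay as the last step left them, time stands still between calls to the robot, and variables do not carry over. Pictures are saved under pics/ and viewed, at most 10 in all, crops included, and the job is handed in when it is done.

```bash
ls; mkdir -p pics; python3 - <<'E'
from bench import *
import cv2,numpy as np
print(monitor.observe())
for n in ["side","top"]:
    f=imaging.grab_frame(n); cv2.imwrite(f"pics/{n}0.png",f["image"][:,:,::-1])
    print(n,f["fx"],f["cx"],f["cy"],np.round(f["cam_to_world"],3).tolist())
    for k in ["housing","card","card_stand","cover","tee","valve","white_box","seal"]:
        print(k,[(np.round(d["rect"]).tolist(),round(d["confidence"],2)) for d in spot_in(f,k)])
E
```

```text
pics
{'t': 0.0, 'joints': array([ 1.03542962e+00,  3.51276779e-01,  1.65239182e+00,  1.40472685e-05,
        1.13910562e+00, -8.45905746e-02]), 'qvel': array([-0.00056839, -0.00043477,  0.0005296 , -0.00022608,  0.00029853,
       -0.0006445 ]), 'tau': array([ 1.49715655e-03, -4.97315168e+01, -2.85256898e+01,  6.99333125e-02,
        2.56949110e-02, -8.87374790e-05]), 'ee_pos': array([0.23952855, 0.49497611, 0.40419136]), 'eef_rot': array([-1.86283847e-04,  2.23487459e-01,  9.74706626e-01, -5.60677237e-04]), 'wrist_force': array([-0.43308794, -0.08871327,  0.65900408]), 'ft_torque': array([-0.0104483 , -0.01159431, -0.01518676]), 'finger_force': 0.0, 'finger_gap': 0.0928311101679637}
side 510.3781568864563 316.55465696957407 203.8314025713566 [[-0.972, -0.084, 0.218, 0.266], [-0.232, 0.45, -0.862, 1.191], [-0.026, -0.889, -0.457, 0.722], [0.0, 0.0, 0.0, 1.0]]
housing [([297.0, 300.0, 62.0, 55.0], 0.97)]
card [([395.0, 181.0, 23.0, 22.0], 0.86), ([355.0, 179.0, 14.0, 28.0], 0.73)]
card_stand [([355.0, 191.0, 33.0, 22.0], 0.97), ([356.0, 177.0, 12.0, 29.0], 0.28)]
cover [([314.0, 215.0
[... 272 characters left out ...]
.0, 300.0, 55.0, 35.0], 0.92)]
top 373.63421442398896 322.7280945927246 191.94916971696975 [[0.011, -0.989, 0.149, 0.423], [-1.0, -0.014, -0.017, 0.012], [0.019, -0.149, -0.989, 0.974], [0.0, 0.0, 0.0, 1.0]]
housing [([200.0, 204.0, 58.0, 47.0], 0.77)]
card [([447.0, 263.0, 26.0, 30.0], 0.86), ([435.0, 217.0, 44.0, 11.0], 0.84)]
card_stand [([429.0, 216.0, 56.0, 39.0], 0.6)]
cover [([328.0, 189.0, 57.0, 39.0], 0.93), ([203.0, 203.0, 60.0, 44.0], 0.74)]
tee [([271.0, 269.0, 19.0, 22.0], 0.79), ([203.0, 205.0, 64.0, 48.0], 0.29)]
valve [([374.0, 274.0, 38.0, 11.0], 0.71)]
white_box [([248.0, 132.0, 37.0, 34.0], 0.67)]
seal [([435.0, 216.0, 39.0, 9.0], 0.67), ([202.0, 202.0, 58.0, 41.0], 0.59)]
```

View pics/side0.png

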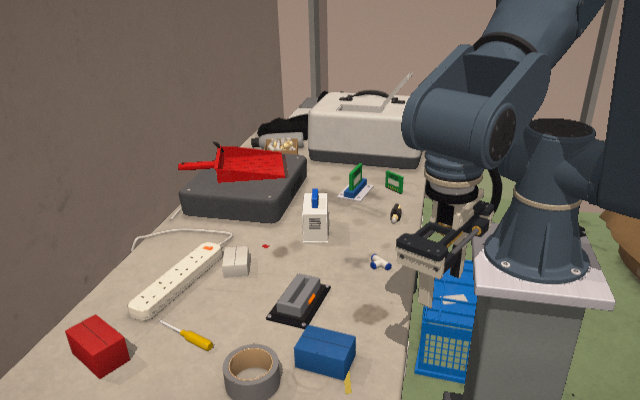

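View pics/top0.png

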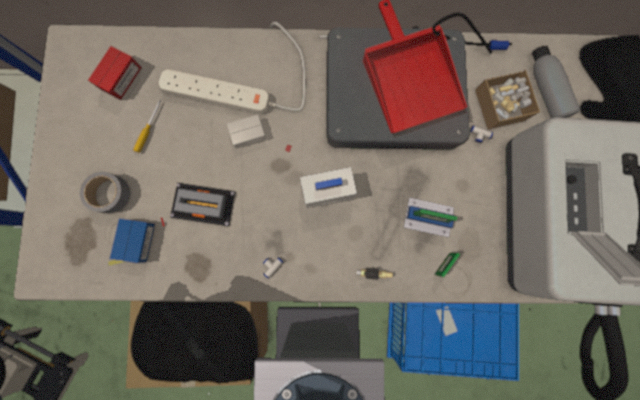

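Side view: housing at (298,299), cover (315,215), card in its stand (356,178). Top view: the same at (203,204), (328,186) and (435,216). A card look-alike (smaller, lying or leaning, no stand) is at side (395,181) / top (448,263). The housing and cover have no close look-alike; the blue box, red box and the parts at top (481,133) are just clutter.

```bash
cat > h.py <<'E'
from bench import *
import cv2,numpy as np
def cloud(f,mask=None):
    d=f["depth"]; v,u=np.nonzero((d>0)&(mask if mask is not None else True))
    z=d[v,u]; p=np.c_[(u-f["cx"])*z/f["fx"],(v-f["cy"])*z/f["fy"],z]
    T=f["cam_to_world"]; return p@T[:3,:3].T+T[:3,3], f["image"][v,u].astype(int)
def ray(f,uv):
    T=f["cam_to_world"]; d=T[:3,:3]@np.array([(uv[0]-f["cx"])/f["fx"],(uv[1]-f["cy"])/f["fy"],1.]); return T[:3,3],d
def at_z(f,uv,z):
    o,d=ray(f,uv); return o+d*(z-o[2])/d[2]
def tri(f1,p1,f2,p2):
    (o1,a),(o2,b)=ray(f1,p1),ray(f2,p2)
    s=np.linalg.lstsq(np.c_[a,-b],o2-o1,rcond=None)[0]; P,Q=o1+a*s[0],o2+b*s[1]
    return (P+Q)/2,np.linalg.norm(P-Q)
def rect(xy):
    (c,s,a)=cv2.minAreaRect((xy*1000).astype(np.float32)); 
    if s[0]<s[1]: a+=90; s=s[::-1]
    return np.round(c,1),np.round(s,1),round((a+90)%180-90,1)
E
python3 - <<'E'
from h import *
S,T=imaging.grab_frame("side"),imaging.grab_frame("top")
np.set_printoptions(precision=4,suppress=True)
for k in ["card_top","card","cover_rib","cover","slot_mouth","catches","housing","card_stand","seal"]:
    a,b=tip_of(S,k),tip_of(T,k)
    for x in a[:2]:
        for y in b[:2]:
            P,e=tri(S,x["xy"],T,y["xy"]); print(k,P,"gap",round(e,4),np.round(x["xy"]),np.round(y["xy"]),round(x["confidence"],2),round(y["confidence"],2))
boxes={"card":(435,216,70,50),"cover":(328,186,70,50),"housing":(203,204,75,55)}
for k,(u,v,w,h) in boxes.items():
    m=np.zeros((400,640),bool); m[v-h//2:v+h//2,u-w//2:u+w//2]=1
    P,c=cloud(T,m); z=P[:,2]
    print(k,np.histogram(z,np.arange(-.01,.14,.01))[0])
    bands={"card":[(.07,.1),(.015,.04),(.003,.012)],"cover":[(.1,.13),(.075,.1)],"housing":[(.03,.05),(.005,.02)]}[k]
    for lo,hi in bands:
        q=P[(z>lo)&(z<hi)]; 
        if len(q)>5: print(lo,hi,len(q),rect(q[:,:2]),q[:,2].mean())
for i,(u,v) in enumerate([(203,204),(328,186),(435,225)]):
    im=T["image"][v-40:v+40,u-44:u+44,::-1]; im=cv2.resize(im,None,fx=6,fy=6,interpolation=cv2.INTER_CUBIC)
    globals()[f"c{i}"]=im
im=S["image"][155:215,300:420,::-1]
top=np.hstack([cv2.resize(c,(266,242)) for c in (c0,c1,c2)]); bot=cv2.resize(im,(700,350),interpolation=cv2.INTER_CUBIC)
bot=cv2.copyMakeBorder(bot,0,0,0,top.shape[1]-700,0); cv2.imwrite("pics/crop1.png",np.vstack([top,bot]))
E
```

```text
card_top [ 0.4495 -0.2839  0.0814] gap 0.1233 [354. 171.] [447. 264.] 0.76 0.52
card_top [ 0.3868 -0.3075  0.0584] gap 0.0034 [395. 174.] [447. 264.] 0.65 0.52
card [ 0.5119 -0.2869 -0.0038] gap 0.0063 [353. 191.] [430. 217.] 0.61 0.89
card [ 0.4524 -0.2975  0.0044] gap 0.128 [353. 191.] [442. 263.] 0.61 0.85
card [ 0.4496 -0.2857  0.0066] gap 0.1161 [391. 192.] [430. 217.] 0.54 0.89
card [ 0.3919 -0.3187 -0.0118] gap 0.0049 [391. 192.] [442. 263.] 0.54 0.85
cover_rib [ 0.5781 -0.0141  0.1125] gap 0.0086 [312. 194.] [328. 183.] 0.95 0.67
cover_rib [ 0.4665 -0.013   0.0812] gap 0.2223 [394. 218.] [328. 183.] 0.59 0.67
cover [ 0.5766 -0.0172  0.0044] gap 0.0121 [313. 228.] [328. 192.] 0.83 0.86
cover [ 0.4987 -0.0158  0.1971] gap 0.0846 [358. 170.] [328. 192.] 0.15 0.86
slot_mouth [0.5336 0.3074 0.0274] gap 0.0018 [299. 292.] [200. 203.] 0.95 0.55
slot_mouth [ 0.6644 -0.4619 -0.5537] gap 0.1993 [299. 292.] [438. 214.] 0.95 0.36
slot_mouth [0.5132 0.2428 0.2376] gap 0.0097 [310. 196.] [200. 203.] 0.38 0.55
slot_mouth [ 0.5888 -0.3015 -0.0314] gap 0.1436 [310. 196.] [438. 214.] 0.38 0.36
[... 563 characters left out ...]
5 0.04 374 (array([ 508.9, -280.9]), array([115.9,  34.4]), 78.4) 0.026700433310770322
0.003 0.012 849 (array([ 512.3, -297.5]), array([181.6, 128.7]), -89.2) 0.005985362527434738
cover [ 969  934   16   23   22   22   26   23   28 1089  119   15  182   17
    0]
0.1 0.13 214 (array([575.3, -15.2]), array([63.9, 16.8]), -77.5) 0.11629506164460297
0.075 0.1 1221 (array([575.5, -15.2]), array([126.6,  66.2]), -77.7) 0.08774097737929626
housing [1076 1391  557   79  598  280    0    0    0    0    0    0    0    0
    0]
0.03 0.05 878 (array([534.7, 307.4]), array([117. ,  56.2]), 82.2) 0.03898098957924529
0.005 0.02 1133 (array([534.9, 307. ]), array([182.3,  93.8]), 82.2) 0.010473602306431271
```

View pics/crop1.png

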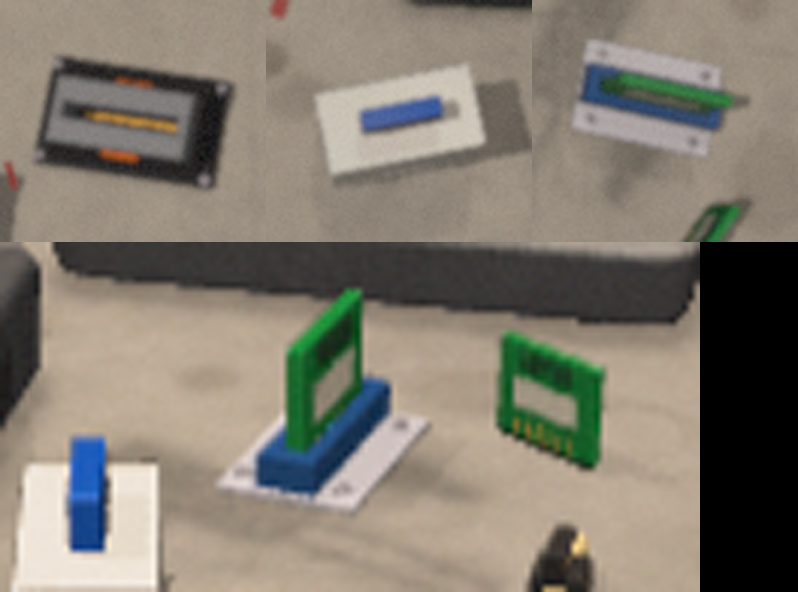

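Crop: the green card in the blue stand (crop bottom, centre) is clearly the larger one, 90 x 10.7 mm by depth. The one on the right, without a stand, is smaller. The housing slot and catches and the cover rib are as described. Next I cross-check with side-view depth and compute the first move.

```bash
cat >> h.py <<'E'
from scipy.spatial.transform import Rotation as Ro
np.set_printoptions(precision=4,suppress=True)
def pose():
    s=monitor.observe(); q=s["eef_rot"]; return s,Ro.from_quat([q[1],q[2],q[3],q[0]])
def delta(gx,gy,gz,deg):
    """row shift/turn taking the grasp point to (gx,gy,gz), closing axis at deg in world"""
    s,R=pose(); best=None
    for d in (deg,deg+180):
        a=np.radians(d); y=np.array([np.cos(a),np.sin(a),0]); z=np.array([0,0,-1.]); x=np.cross(y,z)
        rv=(R.inv()*Ro.from_matrix(np.c_[x,y,z])).as_rotvec()
        if best is None or np.linalg.norm(rv)<np.linalg.norm(best): best=rv
    sh=R.inv().apply(np.array([gx,gy,gz+.167])-s["ee_pos"])
    print("t",s["t"],"ee",s["ee_pos"],"F",s["wrist_force"],"gap",s["finger_gap"],"\nshift",sh,"turn",best)
E
python3 - <<'E'
from h import *
S=imaging.grab_frame("side"); P,c=cloud(S); 
for n,cx,cy,r,lo,hi in [("card",.5088,-.281,.06,.07,.1),("standtop",.5088,-.281,.07,.02,.035),("rib",.5754,-.0152,.05,.1,.13),("plinth",.5348,.3072,.08,.03,.05)]:
    m=(np.hypot(P[:,0]-cx,P[:,1]-cy)<r)&(P[:,2]>lo)&(P[:,2]<hi); q=P[m]; print(n,len(q),rect(q[:,:2]),np.percentile(q[:,2],[50,90,98]))
delta(.5088,-.281,.125,-11.5)
E
```

```text
card 81 (array([ 508.3, -275.6]), array([93.4, 12.9]), 78.4) [0.0806 0.0842 0.086 ]
standtop 151 (array([ 504.8, -278.9]), array([124.,  36.]), 76.0) [0.0263 0.0295 0.034 ]
rib 93 (array([574.4, -11.1]), array([68.1, 13.8]), -76.7) [0.116  0.1178 0.1194]
plinth 822 (array([534.6, 311.5]), array([118.2,  58.2]), 81.2) [0.0385 0.0406 0.0416]
t 1.95 ee [0.2396 0.4951 0.4047] F [-0.0303  0.5518 -1.9449] gap 0.09297180095025213 
shift [-0.5804 -0.5812  0.1127] turn [ 0.0001 -0.0001  1.3207]
```

```bash
python3 -m crank '[[1,-0.06,-0.06,0,0,0,0.13],[1,-0.1,-0.1,0,0,0,0.23],[1,-0.14,-0.14,0,0,0,0.33],[1,-0.18,-0.18,0,0,0,0.42],[1,-0.22,-0.22,0,0,0,0.51],[1,-0.26,-0.26,0,0,0,0.6],[1,-0.3,-0.3,0,0,0,0.69],[1,-0.34,-0.34,0,0,0,0.78],[1,-0.38,-0.38,0,0,0,0.87],[1,-0.42,-0.42,0,0,0,0.96],[1,-0.46,-0.46,0,0,0,1.05],[1,-0.5,-0.5,0,0,0,1.14],[1,-0.54,-0.54,0,0,0,1.23],[1,-0.58,-0.581,0.03,0,0,1.32],[1,-0.58,-0.581,0.07,0,0,1.32],[1,-0.58,-0.581,0.113,0,0,1.32],[1,-0.58,-0.581,0.113,0,0,1.32],[1,-0.58,-0.581,0.113,0,0,1.32]]' 25
python3 - <<'E'
from h import *
delta(.5088,-.281,.064,-11.5)
E
```

```text
t: 4.2
ee_pos: [0.509, -0.2808, 0.2934]
eef_rot: [0.001, 0.774, 0.633, 0.0]
wrist_force: [0.3, 0.4, 0.5]
finger_gap: 0.093
finger_force: 0.0
t 4.2 ee [ 0.509  -0.2808  0.2934] F [0.2824 0.3621 0.4737] gap 0.0929818752399885 
shift [-0.0002 -0.0003  0.0624] turn [0.0018 0.0007 0.0009]
```

```bash
python3 -m crank '[[1,0,0,0.03,0,0,0],[1,0,0,0.05,0,0,0],[1,0,0,0.062,0,0,0],[1,0,0,0.062,0,0,0],[0.5,0,0,0.062,0,0,0],[0,0,0,0.062,0,0,0],[0,0,0,0.062,0,0,0],[0,0,0,0.062,0,0,0],[0,0,0,0.062,0,0,0],[0,0,0,0.062,0,0,0],[0,0,0,0.062,0,0,0]]' 40
```

```text
t: 5.58
ee_pos: [0.5085, -0.2806, 0.2297]
eef_rot: [-0.0, 0.774, 0.633, -0.0]
wrist_force: [0.2, -0.8, -0.1]
finger_gap: 0.0275
finger_force: 0.0
```

```bash
python3 -m crank '[[0,0,0,0,0,0,0],[0,0,0,0,0,0,0],[0,0,0,0,0,0,0],[0,0,0,0,0,0,0]]' 40 && python3 -m crank '[[0,0,0,-0.015,0,0,0],[0,0,0,-0.03,0,0,0],[0,0,0,-0.07,0,0,0],[0,0,0,-0.12,0,0,0],[0,0,0,-0.16,0,0,0],[0,0,0,-0.16,0,0,0]]'
python3 - <<'E'
from h import *
delta(.5348,.3072,.2244,-7.8)
E
```

```text
t: 6.08
ee_pos: [0.5085, -0.2806, 0.2297]
eef_rot: [-0.0, 0.774, 0.633, -0.0]
wrist_force: [0.3, 0.0, 0.2]
finger_gap: 0.0099
finger_force: 40.0
t: 6.82
ee_pos: [0.5087, -0.2807, 0.3939]
eef_rot: [0.003, 0.774, 0.633, 0.001]
wrist_force: [-0.4, 0.4, -2.1]
finger_gap: 0.0096
finger_force: 40.0
t 6.825 ee [ 0.5087 -0.2807  0.3939] F [-0.4381  0.4495 -2.0541] gap 0.009645268281238961 
shift [ 0.5813 -0.0912  0.0005] turn [ 0.0061  0.0027 -0.0638]
```

```bash
python3 -m crank '[[0,0.03,-0.005,0,0,0,-0.01],[0,0.08,-0.013,0,0,0,-0.02],[0,0.13,-0.02,0,0,0,-0.02],[0,0.18,-0.028,0,0,0,-0.03],[0,0.23,-0.036,0,0,0,-0.03],[0,0.28,-0.044,0,0,0,-0.03],[0,0.33,-0.052,0,0,0,-0.04],[0,0.38,-0.06,0,0,0,-0.04],[0,0.43,-0.068,0,0,0,-0.05],[0,0.48,-0.076,0,0,0,-0.05],[0,0.53,-0.084,0,0,0,-0.06],[0,0.56,-0.088,0.02,0,0,-0.064],[0,0.581,-0.091,0.05,0.003,0,-0.064],[0,0.581,-0.091,0.08,0.003,0,-0.064],[0,0.581,-0.091,0.105,0.003,0,-0.064],[0,0.581,-0.091,0.105,0.003,0,-0.064],[0,0.581,-0.091,0.105,0.003,0,-0.064]]'
python3 - <<'E'
from h import *
S,T=imaging.grab_frame("side"),imaging.grab_frame("top")
delta(.5348,.3072,.1,-7.8)
ims=[]
for f,(u,v) in ((S,(300,275)),(T,(203,204))):
    ims.append(cv2.resize(f["image"][v-60:v+60,u-40:u+40,::-1],(400,600),interpolation=cv2.INTER_CUBIC))
    P,c=cloud(f); near=np.hypot(P[:,0]-.535,P[:,1]-.307)<.08
    g=(c[:,1]>c[:,0]*1.4)&(c[:,1]>c[:,2]*1.3)&near&(P[:,2]>.05)&(P[:,2]<.2); q=P[g]
    print("card",len(q),rect(q[:,:2]),np.percentile(q[:,2],[2,10,50,90,98]))
    m=near&(P[:,2]>.03)&(P[:,2]<.045); q=P[m]; print("plinth",len(q),rect(q[:,:2]))
cv2.imwrite("pics/hover.png",np.hstack(ims))
E
```

```text
t: 8.95
ee_pos: [0.5349, 0.3069, 0.2855]
eef_rot: [-0.001, 0.754, 0.657, -0.001]
wrist_force: [0.2, -0.2, -0.5]
finger_gap: 0.0101
finger_force: 40.0
t 9.05 ee [0.535  0.307  0.2859] F [-0.1568  0.3801 -1.7257] gap 0.009702257280445057 
shift [ 0.0002 -0.0002  0.0189] turn [-0.0015 -0.001   0.0001]
card 368 (array([533.3, 308.5]), array([94.1, 12. ]), 81.9) [0.0677 0.0725 0.1072 0.1383 0.1401]
plinth 684 (array([534.8, 311.6]), array([117.8,  57. ]), 81.9)
card 93 (array([526.8, 277.8]), array([35.4, 11.7]), 85.0) [0.0791 0.0918 0.1376 0.141  0.1913]
plinth 497 (array([532.2, 287.1]), array([75.2, 56.1]), 82.2)
```

View pics/hover.png

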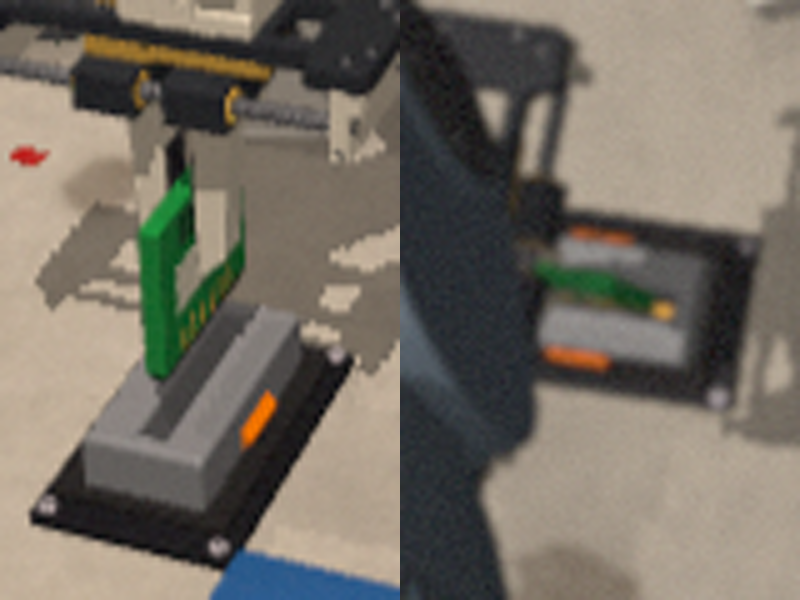

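Hover view: the card hangs upright above the slot, with its lower near corner at crop (155,375) and the slot's near end at (150,430). I'll overlay the models to check the lengthwise alignment.

```bash
python3 - <<'E'
from h import *
S=imaging.grab_frame("side"); Ti=np.linalg.inv(S["cam_to_world"])
def proj(p):
    q=p@Ti[:3,:3].T+Ti[:3,3]; return np.c_[S["fx"]*q[:,0]/q[:,2]+S["cx"],S["fy"]*q[:,1]/q[:,2]+S["cy"]]
a=np.radians(-7.8); ux=np.array([np.cos(a),np.sin(a),0]); uy=np.array([-np.sin(a),np.cos(a),0])
P,c=cloud(S); near=np.hypot(P[:,0]-.535,P[:,1]-.31)<.1
def along(q): return np.percentile((q-[.535,.307,0])@uy*1000,[1,3,50,97,99]),np.percentile((q-[.535,.307,0])@ux*1000,[1,3,50,97,99])
g=(c[:,1]>c[:,0]*1.4)&(c[:,1]>c[:,2]*1.3)&near&(P[:,2]>.06)&(P[:,2]<.2)
print("card",along(P[g]))
m=near&(P[:,2]>.036)&(P[:,2]<.046)&(np.ptp(c,axis=1)<25); print("plinth top",along(P[m]))
# near end faces
for n,lo,hi in (("card",.075,.12),("plinth",.015,.034)):
    mm=near&(P[:,2]>lo)&(P[:,2]<hi)&(g if n=="card" else (np.ptp(c,axis=1)<25)); q=P[mm]; v=(q-[.535,.307,0])@uy*1000
    print(n,"face",np.histogram(v,np.arange(30,72,2)))
im=cv2.resize(S["image"][:,:,::-1],None,fx=6,fy=6,interpolation=cv2.INTER_CUBIC)
off=np.array([0,.0043,0])
def box(cx,cy,hx,hy,z0,z1,col):
    C=np.array([cx,cy,0])+off; p=np.array([C+sx*hx*ux+sy*hy*uy+[0,0,z] for z in (z0,z1) for sx,sy in ((-1,-1),(1,-1),(1,1),(-1,1))])
    p=((proj(p)+.5)*6).astype(int)
    for k in (0,4):
        cv2.polylines(im,[p[k:k+4]],True,col,1)
    for k in range(4): cv2.line(im,p[k],p[k+4],col,1)
box(.5348,.3072,.028,.058,.008,.04,(0,0,255)); box(.5348,.3072,.006,.047,.04,.04,(0,255,255))
s=monitor.observe()["ee_pos"]; d=s[2]-.2297
box(s[0]+.0003,s[1]-.0004,.005,.045,.006+d,.084+d,(255,0,255))
cv2.imwrite("pics/ov.png",im[235*6:330*6,255*6:345*6][:570,:540])
E
```

```text
card (array([-41.9582, -35.266 ,  35.178 ,  46.4407,  47.0858]), array([-7.3711, -7.0048, -5.2167,  2.7474,  3.5498]))
plinth top (array([-51.8989, -49.4302,  21.0552,  60.3079,  61.3831]), array([-28.185 , -27.384 , -11.2119,  23.9179,  25.526 ]))
card face (array([ 8,  4,  4,  8,  9,  8, 22, 49,  8,  1,  0,  0,  0,  0,  0,  0,  0,
        0,  0,  0]), array([30, 32, 34, 36, 38, 40, 42, 44, 46, 48, 50, 52, 54, 56, 58, 60, 62,
       64, 66, 68, 70]))
plinth face (array([ 7,  4,  2,  1,  7,  1,  3,  4,  5,  1,  3,  3,  5, 12, 64, 73, 19,
        2,  2,  2]), array([30, 32, 34, 36, 38, 40, 42, 44, 46, 48, 50, 52, 54, 56, 58, 60, 62,
       64, 66, 68, 70]))
```

View pics/ov.png

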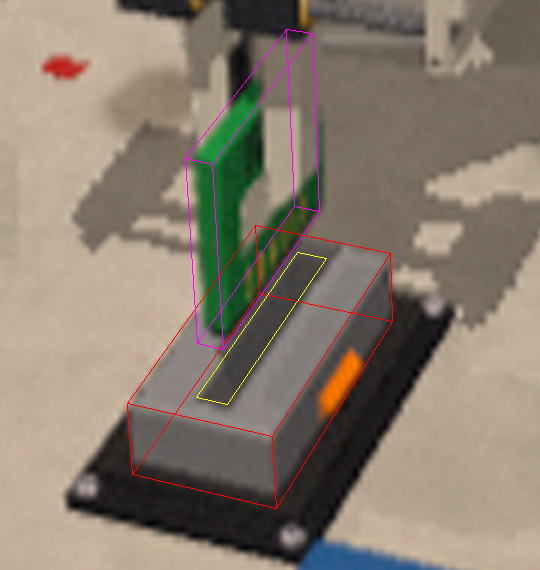

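The overlay puts the card and slot alignment within about 3 mm, close to what the rounded mouth can take up. I'll lower it to just inside the mouth and watch the force.

```bash
python3 -m crank '[[0,0,0,0.012,0,0,0],[0,0,0,0.018,0,0,0],[0,0,0,0.021,0,0,0],[0,0,0,0.023,0,0,0],[0,0,0,0.025,0,0,0],[0,0,0,0.026,0,0,0]]'
python3 - <<'E'
from h import *
delta(.5348,.3072,.1,-7.8); print(monitor.observe()["ft_torque"])
S=imaging.grab_frame("side"); P,c=cloud(S); near=np.hypot(P[:,0]-.535,P[:,1]-.31)<.1
a=np.radians(-7.8); ux=np.array([np.cos(a),np.sin(a),0]); uy=np.array([-np.sin(a),np.cos(a),0])
g=(c[:,1]>c[:,0]*1.4)&(c[:,1]>c[:,2]*1.3)&near&(P[:,2]>.045)
gray=near&(np.ptp(c,axis=1)<25)
v=(P-[.535,.307,0])@uy*1000
print("card face",np.histogram(v[g&(P[:,2]<.1)],np.arange(38,54,1)))
print("plinth face",np.histogram(v[gray&(P[:,2]>.015)&(P[:,2]<.034)],np.arange(50,66,1)))
print("card ztop",np.percentile(P[g][:,2],[1,98]))
im=S["image"][245:330,255:345,::-1]; cv2.imwrite("pics/low.png",cv2.resize(im,None,fx=7,fy=7,interpolation=cv2.INTER_CUBIC)[:595])
E
```

```text
t: 9.85
ee_pos: [0.5347, 0.3069, 0.2587]
eef_rot: [-0.001, 0.754, 0.657, -0.001]
wrist_force: [-1.1, -0.1, -0.4]
finger_gap: 0.0099
finger_force: 40.0
t 9.85 ee [0.5347 0.3069 0.2587] F [-1.1266 -0.1367 -0.4195] gap 0.009881380103244184 
shift [ 0.0003  0.     -0.0083] turn [-0.0029 -0.0001  0.0002]
[-0.0658  0.1584  0.0262]
card face (array([ 1,  6,  6,  8, 14, 16, 21, 15, 17,  4,  0,  0,  0,  0,  0]), array([38, 39, 40, 41, 42, 43, 44, 45, 46, 47, 48, 49, 50, 51, 52, 53]))
plinth face (array([ 4,  2,  0,  1,  1,  4,  4, 15, 19, 43, 35, 41, 12,  4,  1]), array([50, 51, 52, 53, 54, 55, 56, 57, 58, 59, 60, 61, 62, 63, 64, 65]))
card ztop [0.0455 0.1133]
```

View pics/low.png

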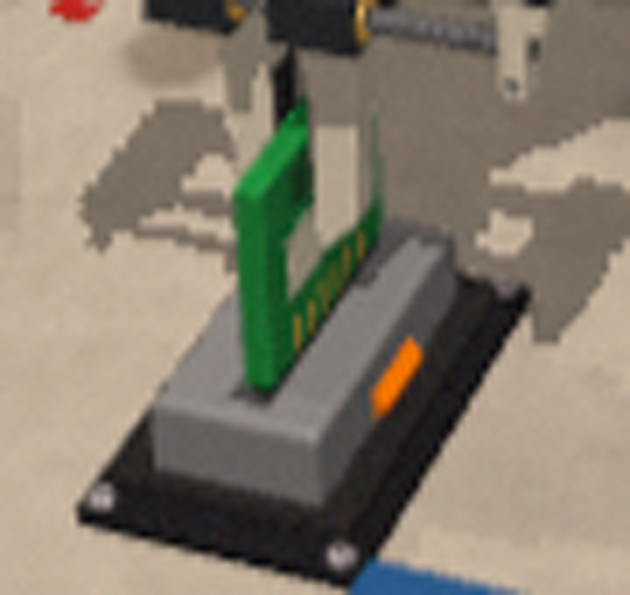

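The card's lower edge has entered the slot, with its near end at crop (265,385) inside the mouth. The force is near zero. I'll go on down.

```bash
python3 -m crank '[[0,0,0,0.005,0,0,0],[0,0,0,0.01,0,0,0],[0,0,0,0.015,0,0,0],[0,0,0,0.02,0,0,0],[0,0,0,0.024,0,0,0],[0,0,0,0.026,0,0,0],[0,0,0,0.026,0,0,0]]'
```

```text
t: 10.78
ee_pos: [0.535, 0.3072, 0.2327]
eef_rot: [-0.001, 0.754, 0.657, 0.0]
wrist_force: [5.0, 4.9, -0.6]
finger_gap: 0.0098
finger_force: 40.0
```

```bash
python3 -m crank '[[0,0,0,0.001,0,0,0],[0,0,0,0.002,0,0,0],[0,0,0,0.003,0,0,0],[0,0,0,0.003,0,0,0]]'
```

```text
t: 11.28
ee_pos: [0.5351, 0.3073, 0.2316]
eef_rot: [-0.001, 0.753, 0.657, 0.0]
wrist_force: [-2.3, 2.0, 19.3]
finger_gap: 0.01
finger_force: 40.0
```

```bash
python3 -m crank '[[0.2,0,0,-0.002,0,0,0],[0.5,0,0,-0.002,0,0,0],[0.7,0,0,-0.002,0,0,0],[0.7,0,0,-0.002,0,0,0],[0.7,0,0,-0.002,0,0,0],[0.7,0,0,-0.04,0,0,0],[0.7,0,0,-0.09,0,0,0],[0.7,0,0,-0.14,0,0,0],[0.7,0,0,-0.14,0,0,0]]'
python3 - <<'E'
from h import *
delta(.5754,-.0152,.175,12.4)
S=imaging.grab_frame("side"); P,c=cloud(S); near=np.hypot(P[:,0]-.535,P[:,1]-.31)<.1
g=(c[:,1]>c[:,0]*1.4)&(c[:,1]>c[:,2]*1.3)&near&(P[:,2]>.045); q=P[g]
print("card",rect(q[:,:2]),np.percentile(q[:,2],[2,50,90,98]))
a=np.radians(-7.8); ux=np.array([np.cos(a),np.sin(a),0])
for lo,hi in ((.05,.06),(.065,.075),(.08,.09)):
    k=q[(q[:,2]>lo)&(q[:,2]<hi)]; print(len(k),np.median((k-[.535,.307,0])@ux)*1000)
E
```

```text
t: 12.4
ee_pos: [0.5355, 0.3071, 0.3737]
eef_rot: [-0.0, 0.754, 0.657, 0.002]
wrist_force: [-0.1, 0.1, -0.9]
finger_gap: 0.065
finger_force: 0.0
t 12.4 ee [0.5355 0.3071 0.3737] F [-0.0692  0.1017 -0.886 ] gap 0.06504312789973084 
shift [-0.314   0.0832  0.0307] turn [ 0.0034 -0.0033 -0.3524]
card (array([518.5, 311.8]), array([93.4, 40.9]), 81.6) [0.0472 0.0746 0.0858 0.0871]
39 -5.160828168567004
83 -5.90705338178996
134 -3.1216349580695977
```

Card top reads 0.086, so it is home and upright. Next, the cover.

```bash
python3 -m crank '[[0.7,-0.04,0.01,0,0,0,-0.06],[0.7,-0.09,0.024,0,0,0,-0.12],[0.7,-0.14,0.037,0,0,0,-0.18],[0.7,-0.19,0.05,0,0,0,-0.24],[0.7,-0.24,0.064,0,0,0,-0.3],[0.7,-0.28,0.074,0,0,0,-0.34],[0.7,-0.314,0.083,0.01,0.003,-0.003,-0.352],[0.7,-0.314,0.083,0.03,0.003,-0.003,-0.352],[0.7,-0.314,0.083,0.031,0.003,-0.003,-0.352],[0.7,-0.314,0.083,0.031,0.003,-0.003,-0.352]]'
python3 - <<'E'
from h import *
delta(.5754,-.0152,.109,12.4)
E
```

```text
t: 13.7
ee_pos: [0.5746, -0.0152, 0.3382]
eef_rot: [-0.002, 0.627, 0.779, -0.003]
wrist_force: [0.5, -0.5, 0.1]
finger_gap: 0.0652
finger_force: 0.0
t 13.7 ee [ 0.5746 -0.0152  0.3382] F [ 0.4953 -0.4541  0.1284] gap 0.06520471569514369 
shift [-0.0002  0.0012  0.0622] turn [-0.0071  0.001   0.0001]
```

```bash
python3 -m crank '[[0.7,0,0.001,0.03,-0.003,0,0],[0.7,0,0.001,0.05,-0.003,0,0],[0.7,0,0.001,0.06,-0.003,0,0],[0.7,0,0.001,0.06,-0.003,0,0],[0.4,0,0.001,0.06,-0.003,0,0],[0,0,0.001,0.06,-0.003,0,0],[0,0,0.001,0.06,-0.003,0,0],[0,0,0.001,0.06,-0.003,0,0],[0,0,0.001,0.06,-0.003,0,0],[0,0,0.001,0.06,-0.003,0,0],[0,0,0.001,0.06,-0.003,0,0],[0,0,0.001,0.06,-0.003,0,0]]' 50
```

```text
t: 15.2
ee_pos: [0.5752, -0.0154, 0.2784]
eef_rot: [-0.001, 0.627, 0.779, -0.002]
wrist_force: [0.1, -0.1, -2.2]
finger_gap: 0.016
finger_force: 50.0
```

```bash
python3 -m crank '[[0,0,0,-0.02,0,0,0],[0,0,0,-0.05,0,0,0],[0,0,0,-0.09,0,0,0],[0,0,0,-0.13,0,0,0],[0,0,0,-0.13,0,0,0]]'
python3 - <<'E'
from h import *
delta(.535,.3072,.239,-7.8)
E
```

```text
t: 15.82
ee_pos: [0.5759, -0.0152, 0.4113]
eef_rot: [0.002, 0.627, 0.779, -0.0]
wrist_force: [-0.3, 0.6, -1.0]
finger_gap: 0.0155
finger_force: 50.0
t 15.825 ee [ 0.5759 -0.0152  0.4113] F [-0.2642  0.6352 -1.017 ] gap 0.01547354391686182 
shift [0.3237 0.0292 0.0044] turn [0.0023 0.0026 0.3522]
```

```bash
python3 -m crank '[[0,0.03,0.003,0,0,0,0.03],[0,0.07,0.006,0,0,0,0.08],[0,0.11,0.01,0,0,0,0.13],[0,0.15,0.014,0,0,0,0.18],[0,0.19,0.017,0,0,0,0.23],[0,0.23,0.021,0,0,0,0.28],[0,0.27,0.024,0,0,0,0.32],[0,0.3,0.027,0,0,0,0.34],[0,0.316,0.0285,0,0,0,0.352],[0,0.324,0.029,0,0,0,0.352],[0,0.324,0.029,0,0,0,0.352],[0,0.324,0.029,0,0,0,0.352],[0,0.324,0.029,0,0,0,0.352]]'
python3 - <<'E'
from h import *
delta(.535,.3072,.209,-7.8)
S,T=imaging.grab_frame("side"),imaging.grab_frame("top")
a=np.radians(-7.8); ux=np.array([np.cos(a),np.sin(a),0]); uy=np.array([-np.sin(a),np.cos(a),0])
for f in (S,):
    P,c=cloud(f); near=np.hypot(P[:,0]-.535,P[:,1]-.31)<.1
    w=near&(P[:,2]>.13)&(P[:,2]<.225)&(c.min(1)>90)
    q=P[w]; print("cover",len(q),rect(q[:,:2]),np.percentile(q[:,2],[1,50,98]))
    v=(q-[.535,.307,0])@uy*1000; print("end face",np.histogram(v,np.arange(50,75,1)))
    top=q[q[:,2]>.215]; print(len(top))
im=S["image"][190:330,220:380,::-1]; cv2.imwrite("pics/cov.png",cv2.resize(im,None,fx=4,fy=4,interpolation=cv2.INTER_CUBIC))
E
```

```text
t: 17.45
ee_pos: [0.5347, 0.3069, 0.408]
eef_rot: [-0.0, 0.754, 0.657, -0.002]
wrist_force: [-0.0, -0.5, -1.5]
finger_gap: 0.0158
finger_force: 50.0
t 17.45 ee [0.5347 0.3069 0.408 ] F [-0.0146 -0.5302 -1.5449] gap 0.015806931130249013 
shift [0.0004 0.0004 0.032 ] turn [-0.0025  0.0023 -0.0006]
cover 2424 (array([533.1, 308.9]), array([133.1,  69. ]), 82.1) [0.1316 0.1884 0.2182]
end face (array([ 16,  15,  16,  14,  19,   8,  19,  18,  17,  19,  43, 121, 216,
       266, 241, 129,  42,   4,   2,   0,   0,   0,   0,   0]), array([50, 51, 52, 53, 54, 55, 56, 57, 58, 59, 60, 61, 62, 63, 64, 65, 66,
       67, 68, 69, 70, 71, 72, 73, 74]))
622
```

View pics/cov.png

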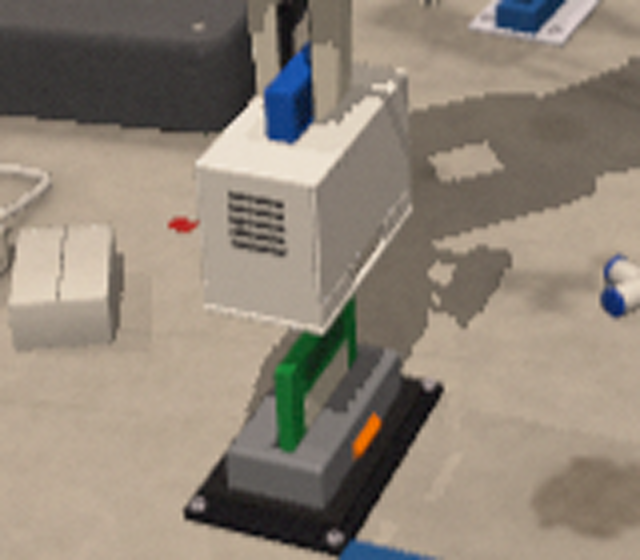

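The cover hangs level and square over the card, which stands in the slot at crop (320,380). I'll lower it to just above the plinth, then engage it slowly.

```bash
python3 -m crank '[[0,0,0,0.02,0,0,0],[0,0,0,0.045,0,0,0],[0,0,0,0.065,0,0,0],[0,0,0,0.078,0,0,0],[0,0,0,0.084,0,0,0],[0,0,0,0.088,0,0,0],[0,0,0,0.092,0,0,0],[0,0,0,0.095,0,0,0],[0,0,0,0.095,0,0,0]]'
python3 - <<'E'
from h import *
delta(.535,.3072,.1334,-7.8)
E
```

```text
t: 18.68
ee_pos: [0.5342, 0.3073, 0.3129]
eef_rot: [-0.0, 0.754, 0.657, -0.002]
wrist_force: [-0.9, -0.8, -1.5]
finger_gap: 0.0157
finger_force: 50.0
t 18.675 ee [0.5342 0.3073 0.3129] F [-0.8812 -0.7509 -1.4763] gap 0.015691676044111525 
shift [0.     0.0009 0.0125] turn [-0.0027  0.0024  0.0002]
```

```bash
python3 -m crank '[[0,0,0.0005,0.004,-0.002,0.002,0],[0,0,0.0007,0.008,-0.002,0.002,0],[0,0,0.0007,0.012,-0.002,0.002,0],[0,0,0.0007,0.014,-0.002,0.002,0],[0,0,0.0007,0.016,-0.002,0.002,0],[0,0,0.0007,0.018,-0.002,0.002,0],[0,0,0.0007,0.02,-0.002,0.002,0],[0,0,0.0007,0.021,-0.002,0.002,0],[0,0,0.0007,0.021,-0.002,0.002,0]]' 60
python3 - <<'E'
from h import *
delta(.535,.3072,.1254,-7.8)
E
```

```text
t: 19.8
ee_pos: [0.5348, 0.3071, 0.2919]
eef_rot: [-0.0, 0.754, 0.657, -0.0]
wrist_force: [-0.4, -0.6, -0.5]
finger_gap: 0.0153
finger_force: 60.0
t 19.8 ee [0.5348 0.3071 0.2919] F [-0.4021 -0.5507 -0.5377] gap 0.015331550873996305 
shift [ 0.0001  0.0002 -0.0005] turn [-0.0009  0.0005  0.0001]
```

```bash
python3 -m crank '[[0,0,0,0.001,0,0,0],[0,0,0,0.002,0,0,0],[0,0,0,0.003,0,0,0],[0,0,0,0.003,0,0,0]]'
```

```text
t: 20.3
ee_pos: [0.5349, 0.3072, 0.2894]
eef_rot: [-0.0, 0.754, 0.657, -0.0]
wrist_force: [-1.2, -1.9, 6.9]
finger_gap: 0.0157
finger_force: 60.0
```

```bash
python3 -m crank '[[0,0,0,0.001,0,0,0],[0,0,0,0.0015,0,0,0],[0,0,0,0.0015,0,0,0],[0,0,0,0.0015,0,0,0],[0,0,0,0.0015,0,0,0],[0,0,0,0.0015,0,0,0]]'
python3 - <<'E'
from h import *
S=imaging.grab_frame("side"); P,c=cloud(S); near=np.hypot(P[:,0]-.535,P[:,1]-.31)<.1
q=P[near&(P[:,2]>.085)&(P[:,2]<.11)&(c.min(1)>90)]; print("top z",np.percentile(q[:,2],[50,75,90]),rect(q[:,:2]))
delta(.535,.3072,.1,-7.8)
im=S["image"][220:330,230:360,::-1]; cv2.imwrite("pics/end.png",cv2.resize(im,None,fx=5,fy=5,interpolation=cv2.INTER_CUBIC))
E
```

```text
t: 21.05
ee_pos: [0.5349, 0.3072, 0.2884]
eef_rot: [-0.0, 0.754, 0.657, -0.0]
wrist_force: [-2.4, -2.5, 10.2]
finger_gap: 0.0156
finger_force: 60.0
top z [0.0968 0.0978 0.0985] (array([533.5, 310. ]), array([131. ,  67.7]), 81.7)
t 21.1 ee [0.5349 0.3072 0.2884] F [-1.8066 -3.0713 10.0881] gap 0.01568373701157977 
shift [-0.      0.0001  0.0214] turn [-0.0001  0.      0.0001]
```

View pics/end.png

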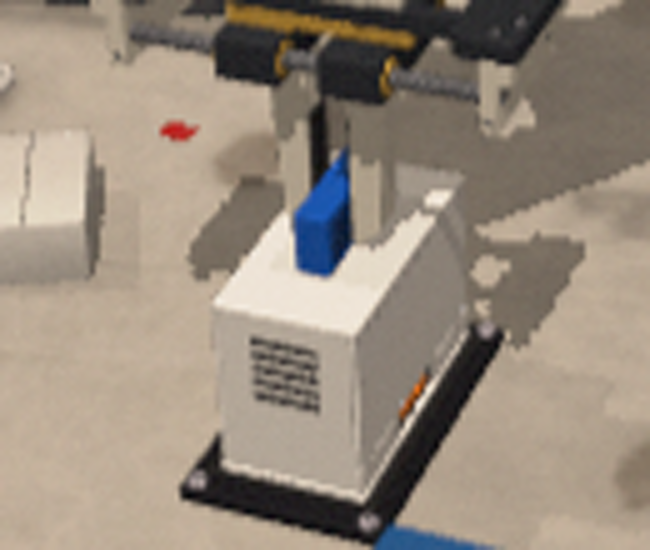

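The orange catch shows in the cover's window at crop (413,395), and the cover sits level on the seal with about 10–12 N of push. Handing in.

```bash
python3 -c "
from bench import *
print(robot.sign_off()); print(monitor.observe()['wrist_force'])"
```

```text
the job is handed in; nothing more can be done
None
the job is handed in; nothing more can be done
```

The job is handed in: the card is fully home in the housing slot, the cover is snapped on and level, and the robot is still pressing it onto the seal with about 10 N. I saw only one of the two catches in its window, and the hand-in returned no verdict.

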